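Clamp a silver bar and hold a test probe on its marked spot

TASK

Swing the lever of the small blue vise by its red knob until the sliding jaw grips the silver bar firmly, and let go of the lever. Then take the orange test probe out of its leaning holder, stand it upright with its brass spring tip inside the red ring on the bar, and press gently until the tip is about half pushed in. Finish while still holding it there, pressed and steady, and leave the things around undisturbed.

Things in the scene. Friction and masses are not known exactly. Their poses are not given: they have to be found in the camera images.
- vise: small blue cam vise, fixed; base 112x70 mm, 18 mm thick, from x -66 to +46 mm of its origin, which lies on the bench under the bed. Its x axis is the clamping direction: fixed dark steel jaw at the +x end (inner face at x +20), sliding jaw and lever at the -x end. Jaw tops are 30 mm above the bench, 46 mm wide across y.
- vise_jaw: sliding dark steel jaw (16x46x12 mm) with a spring-backed brass facing. Origin: centre of its underside, on the vise bed 18 mm above the bench; its clamping face is 8 mm towards vise +x from there. It moves towards vise +x, 10 mm per radian of the lever, until it meets the bar.
- vise_lever (a joint): lever angle, rad. At 0 (open) it points to vise -y; it grows clockwise seen from above and points to vise -x at 1.57; stop at 1.7. Starts at 0 to 0.25. The jaw meets the bar near 1.15 to 1.25, then the grip rises by about 6 N per 0.1 rad: turn on to 1.45 to 1.6 for a firm grip. Takes about 4 N at the knob, up to 8 N when gripping; stays where it is left.
- lever_pivot (a point): point on the upright axis of the vise lever, 45 mm above the bench (vise x -50, y 0)
- knob_mid (a point): middle of the upright red knob at the end of the lever, 62 mm from the pivot, 69 mm above the bench. The knob is 16 mm in diameter and 38 mm tall (47 to 85 mm above the bench) and spins freely on the lever; the steel lever bar beneath it ends 46 mm above the bench.
- bar: silver bar, 26 mm (its x) x 60 mm (its y) x 14 mm tall, lying loose on the vise bed between the jaws, long side across the vise; origin: centre of its underside. When clamped, the jaw pushes it against the fixed jaw and squares it, so read the ring again afterwards. It also bears a small blue dot, which is not the spot.
- red_ring (a point): centre of the red ring (12 mm inside diameter) on the bar's top face, 14 mm from the bar's centre along its +y, 32 mm above the bench
- holder: black holder, base 90x62x10 mm, fixed to the bench, with a grey square socket (20 mm outside, 14 mm bore, 64 mm deep) that leans 25 degrees from upright towards holder -x; origin: centre of its underside
- probe: orange test probe, about 0.1 kg, leaning in the holder. Origin: on its axis, underside of the steel flange (24 mm wide, 4 thick) that rests on the socket rim 68 mm above the bench; z runs up its axis. Handle: 16 mm square, flats facing its x and y, from z +4 to +50 mm. Stem: 11 mm diameter, to z -48 mm; brass tip to z -60 mm. Draw it at least 62 mm along its axis to free it.
- probe_tip (a joint): how far the spring tip is pushed into the probe, m: 0 free, 0.010 fully in. The spring takes 0.75 N to start and 3.25 N fully in (0.25 N per mm). About 0.005 is wanted.
- bench_lamp_swivel (a joint): swivel of the black desk lamp, rad; the lamp is an obstacle to keep clear of and is not used. Its round foot (140 mm wide) stands at the back at x 0.68, y -0.28; it is folded aside to the right, its arms and shade filling x 0.55 to 0.76, y -0.27 to -0.47, up to 0.71 m high. Come round it on the robot's side when moving from the right to the work.
- probe_end (a point): lower end of the brass tip (5 mm in diameter), on the probe's axis, 60 mm below the flange while free
- rouge_block: dark red block, 28x45x27 mm, left edge; a bystander, to be left alone; origin: centre of its underside
- tin_grey: small round grey tin, 35 mm across, 21 mm tall, left edge; a bystander, to be left alone; origin: centre of its underside
- dapping_block: yellowish metal cube with hollows, 40 mm, at the back; a bystander, to be left alone; origin: centre of its underside
- bench_block: flat steel block in a black rubber shoe, 70x70x23 mm, back left; a bystander, to be left alone; origin: centre of its underside

How it is judged:
By the outcome, as a careful person would: the job done as asked, in the order asked, and still so for the second after the job is handed in, while the arm keeps its last pose, push and grip.
It also fails if it takes over 51 s, if anything falls off the work surface, if the arm or the gripper's body presses on something with over 40 N, if the wrist force passes 120 N, or if a joint passes its speed limit or range.

ROBOT

A 6-joint arm with a two-finger parallel gripper is mounted at the origin on a cart in front of the work surface, level with it; the furniture and walls round the work are solid. World frame = base frame: x ahead of the robot, y to its left, z up, the work surface at z = 0. Lengths are in m, angles in rad, forces in N, time in s.
With the tool pointing down it reaches from about 0.35 to 0.975 m from the base axis. Payload 4.9 kg.
Tool frame: the origin (TCP) lies on the centre line of the jaws, within the pads' length; the fingertips stand 14 mm ahead of it and the grasp point (between the pads) lies 5 mm behind it; x points along the fingers, z is the direction in which the jaws open and shut, and the axes are right-handed (so a half turn about x gives the same grasp; the last joint's range is limited). The gripper opens to 85 mm and grips with 20 to 120 N. Pads are 22 mm wide; open, the fingers measure 114 mm over their backs; the gripper's body (76 mm by 85 mm) begins 54 mm behind the grasp point. The pads swing forward as they close: fully open they stand 13 mm farther back than shut.
Start: joints at [-1.362, 0.053, 1.613, -0, 1.476, -0.119], TCP at [0.201, -0.592, 0.245] pointing down, gripper open.
Joint ranges: [-3.01, 3.01], [-1.01, 2.22], [0.06, 2.58], [-1.02, 4.17], [0.09, 2.62], [-3.14, 3.14]. Speed limits (rad/s): [2.57, 2.57, 3.14, 3.14, 3.14, 3.14].

INTERFACE

Orientations are given as a rotation vector (axis times angle).
In Python, from station import ctrl gives the robot as it stands.
- The arm moves only by the tool move_arm, never from a script. Its argument "increments" is a list that holds one entry, the list of rows, each a list of 4 numbers: the shift along the tool's x, y, z in units of 25 cm (1.0 is 25 cm), then the turn about the tool's x in units of 90 degrees (1.0 is 90 degrees). A call has 1 to 20 rows; each row shifts and turns the commanded pose from where the row before left it, along the tool's axes as they then stand; what a row does not reach is not made up. A row lasts 1/12 s, in which the tool goes at most 41.7 mm and 7.16 degrees, less where a joint would pass 70% of its speed; a pose out of reach is approached as far as the arm can. A call with a number of a shift or a turn outside -1 to 1 is refused whole. A call with a gripper value outside its range is refused whole. "gripper" is the closure, from 0 (fully open) to 1 (shut), set as the call begins (left out, the last holds). The fingers move at their own pace and stop on an object; "squeeze" is the grip in N (left out, the last holds). Time passes only in rows, so rows that do not move let the fingers close. It gives the time, the measured TCP pose, the force and the opening at its end, in the units of the state.
- ctrl.get_obs(): the state, without advancing time (a new reading comes with each control period).
- ctrl.get_image(name): name is "scene" or "top" or "wrist"; returns a dict with "pixels" (480x640x3 uint8, red, green, blue), "depth" (480x640 float32, m along the optical axis (not along the pixel's ray), 0 where there is no reading), "K" (3x3 intrinsics, pixels), "extrinsics" (4x4, takes a point from camera to world coordinates); the wrist camera has in their place "tool_from_camera" (4x4, takes a point from camera to tool coordinates, whose origin is the TCP and whose axes are the tool frame's). Camera axes: x right, y up, looking along -z (the intrinsics and any distortion apply to the point x, -y, -z); pixel columns grow to the right and rows downward; lengths in m; the calibration is good to about 2 mm. A picture is of the moment at which its call begins: read the wrist's pose just before it.
- ctrl.finish_job(): hands the job in, once; it reports no verdict.
Trained networks look in the newest picture that a camera, given by its name, has taken for a name from the list of things; names that differ only in an ending like _2 or _b are one class to them, and where a whole thing is asked for, a point or a joint stands for the part that bears it (a point fixed in the world has none). Each returns a list of dicts, best first, with "score" (0 to 1); they miss things now and then, are a little off and sometimes report something else, mostly with a low value. They report only what shows in the picture. A call takes as long as a camera call.
- ctrl.trace(camera, target): "region" (480x640 bool, what is visible of it) and "pixel" ([row, column] in pixels, amid what is visible of it).
The state is a dict: "t": time; "q": joint angles; "dq": joint speeds; "effort": joint torques, N m; "tool_pos": TCP position; "tool_rot": TCP orientation; "contact_force": force on the tool from outside, world axes, zero at the start; "wrist_torque": the same for the moment, N m; "opening": finger opening in m.
Only numpy, scipy, OpenCV 4.12 (cv2) and the standard library are available. Lean on these libraries where they do the work, as an engineer would, in place of code of your own. Each camera call takes 0.05 s, during which the arm holds its last target. There are 200 camera calls.

## Working session

There is one attempt and no reset: what is moved stays moved. The work goes in short steps, Python scripts to look and compute and a tool call to move; the robot and the scene stay as the last step left them, time stands still between calls to the robot, and variables do not carry over. Pictures are saved under pics/ and viewed, about 8 in all and at most 12, crops included, and the job is handed in when it is done.

Besides the shell and the picture viewer there is one more tool, called after "Request:" by a JSON object that holds its "name" and its "arguments", one argument or row to a line. move_arm: Moves the arm, as the interface text tells. Shifts and turns lie within -1 to 1; 1 stands for 25 cm of shift or 90 degrees of turn. Its arguments: {"type":"object","properties":{"increments":{"type":"array","items":{"type":"array","items":{"type":"array","items":{"type":"number","minimum":-1,"maximum":1}}}},"gripper":{"type":"number"},"squeeze":{"type":"number"}},"required":["increments"]}

```bash
ls; mkdir -p pics
cat > h.py <<'E'
import numpy as np, cv2
from scipy.spatial.transform import Rotation as R
from station import ctrl
def img(name):
    o=ctrl.get_obs(); d=ctrl.get_image(name)
    if name=='wrist':
        T=np.eye(4);T[:3,:3]=R.from_rotvec(o['tool_rot']).as_matrix();T[:3,3]=o['tool_pos']
        d['extrinsics']=T@d['tool_from_camera']
    return d
def cloud(d,mask=None):
    K=d['K'];z=d['depth'];r,c=np.nonzero((z>0)&(mask if mask is not None else True))
    zz=z[r,c];p=np.c_[(c-K[0,2])/K[0,0]*zz,-(r-K[1,2])/K[1,1]*zz,-zz]
    E=d['extrinsics'];return p@E[:3,:3].T+E[:3,3], r,c
def ray_at(d,rc,h):
    K=d['K'];E=d['extrinsics'];v=E[:3,:3]@np.array([(rc[1]-K[0,2])/K[0,0],-(rc[0]-K[1,2])/K[1,1],-1.])
    return E[:3,3]+v*(h-E[2,3])/v[2]
def save(d,fn,crop=None,s=1):
    p=cv2.cvtColor(d['pixels'],cv2.COLOR_RGB2BGR)
    if crop: p=p[crop[0]:crop[1],crop[2]:crop[3]]
    cv2.imwrite('pics/'+fn,cv2.resize(p,None,fx=s,fy=s,interpolation=cv2.INTER_CUBIC))
E
python3 - <<'E'
from h import *
print(ctrl.get_obs())
for n in ['top','scene']:
    d=img(n);save(d,n+'0.png');print(n,d['K'].tolist(),d['extrinsics'].round(3).tolist(),[k for k in d])
    for t in ['vise','vise_jaw','knob_mid','lever_pivot','bar','red_ring','holder','probe','bench_block']:
        for x in ctrl.trace(n,t)[:2]:
            p,_,_=cloud(d,x['region']); print(t,round(x['score'],2),x['pixel'],x['region'].sum(),np.median(p,0).round(3) if len(p) else None)
E
```

```text
pics
{'t': 0.0, 'q': array([-1.36202950e+00,  5.33690960e-02,  1.61433239e+00,  8.18135729e-06,
        1.47599681e+00, -1.18980197e-01]), 'dq': array([-0.00162674,  0.00028083, -0.00127729, -0.00042858,  0.00125525,
        0.0007132 ]), 'effort': array([ 4.37306071e-04, -3.93678153e+01, -3.70174634e+01, -1.07299599e-05,
        7.12155743e-03, -7.37081564e-06]), 'tool_pos': array([ 0.20108125, -0.59112615,  0.24403248]), 'tool_rot': array([ 0.96586257,  1.34820026, -0.96349906]), 'contact_force': array([ 0.0155257 , -0.13134989,  0.62648593]), 'wrist_torque': array([-0.02538748, -0.00512312, -0.02037155]), 'opening': 0.08559993437056242}
top [[574.6156476120141, 0.0, 316.8310935331205], [0.0, 574.6156476120141, 232.88204564173492], [0.0, 0.0, 1.0]] [[0.015, 0.986, -0.169, 0.406], [-0.999, 0.02, 0.025, -0.056], [0.028, 0.168, 0.985, 0.96], [0.0, 0.0, 0.0, 1.0]] ['pixels', 'depth', 'K', 'extrinsics']
vise 0.82 [237.2, 250.8] 2253 [0.551 0.031 0.022]
vise_jaw 0.55 [238.6, 249.3] 320 [0.553 0.035 0.029]
knob_mid 0.52 [268.3, 276.7] 104 [ 0.508 -0.017  0.084]
knob_mid 0.22 [255.6, 247.9
[... 668 characters left out ...]
0.64, -0.759, -0.718], [0.016, 0.765, 0.643, 0.626], [0.0, 0.0, 0.0, 1.0]] ['pixels', 'depth', 'K', 'extrinsics']
vise 0.58 [226.1, 299.1] 1671 [0.549 0.012 0.02 ]
vise_jaw 0.69 [219.7, 303.1] 181 [0.552 0.033 0.028]
knob_mid 0.58 [222.7, 282.0] 169 [ 0.507 -0.021  0.072]
lever_pivot 0.88 [215.9, 280.3] 368 [0.514 0.005 0.048]
bar 0.64 [217.8, 320.7] 314 [0.582 0.028 0.031]
red_ring 0.7 [216.9, 319.2] 322 [0.582 0.03  0.031]
red_ring 0.67 [250.3, 444.2] 41568 [ 0.616 -0.425  0.351]
holder 0.55 [288.1, 316.3] 1320 [ 0.565 -0.139  0.01 ]
probe 0.74 [250.7, 312.4] 383 [ 0.553 -0.136  0.093]
probe 0.36 [218.4, 300.5] 164 [0.552 0.032 0.029]
bench_block 0.59 [191.3, 368.6] 882 [0.694 0.114 0.021]
```

Run:
```python
from h import *
t=cv2.imread('pics/top0.png')[130:310,150:420]; s=cv2.imread('pics/scene0.png')
cv2.imwrite('pics/a.png',cv2.resize(t,(800,533),interpolation=cv2.INTER_CUBIC))
cv2.imwrite('pics/b.png',s)
```

```text
(no output)
```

View pics/a.png

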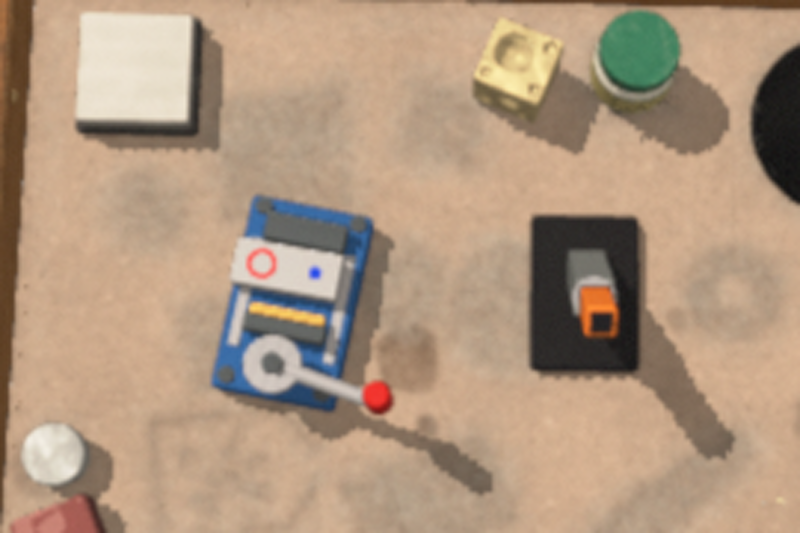

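View pics/b.png

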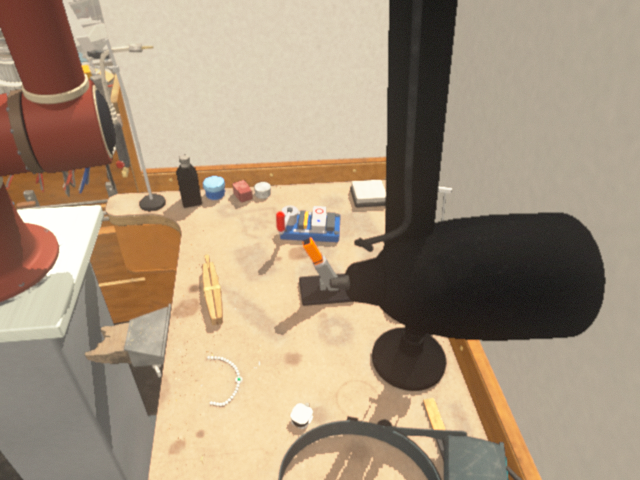

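```bash
cat >> h.py <<'E'
def rect(d,mask,h):
    mask=cv2.morphologyEx(mask.astype(np.uint8),cv2.MORPH_OPEN,np.ones((2,2)))
    n,l,s,c=cv2.connectedComponentsWithStats(mask)
    k=1+np.argmax(s[1:,4]); r,cc=np.nonzero(l==k)
    P=np.array([ray_at(d,x,h)[:2] for x in zip(r,cc)])
    b=cv2.minAreaRect((P*1000).astype(np.float32)); return b
def hsv(d): return cv2.cvtColor(d['pixels'],cv2.COLOR_RGB2HSV)
def red(d): H=hsv(d);return ((H[...,0]<6)|(H[...,0]>174))&(H[...,1]>150)&(H[...,2]>90)
def orange(d): H=hsv(d);return (H[...,0]>7)&(H[...,0]<18)&(H[...,1]>190)&(H[...,2]>130)
def blue(d): H=hsv(d);return (H[...,0]>100)&(H[...,0]<125)&(H[...,1]>120)&(H[...,2]>60)
E
python3 - <<'E'
from h import *
o=ctrl.get_obs();print(R.from_rotvec(o['tool_rot']).as_matrix().round(3).tolist())
d=img('top')
w=np.zeros((480,640),bool);w[130:310,150:420]=1
v=ctrl.trace('top','vise')[0]['region']; 
print('vise rect(blue@18)',rect(d,blue(d)&w,.018))
m=red(d)&w; n,l,s,c=cv2.connectedComponentsWithStats(m.astype(np.uint8))
for k in range(1,n):
    if s[k,4]>8: 
        p,_,_=cloud(d,l==k);print('red',s[k],ray_at(d,c[k][::-1],.085).round(4),ray_at(d,c[k][::-1],.032).round(4),np.median(p,0).round(4))
x=ctrl.trace('top','lever_pivot')[0]; 
# disc centre in crop px (272,364)->
print('pivot',ray_at(d,(130+364*180/533,150+272*270/800),.045).round(4))
print('holder',rect(d,ctrl.trace('top','holder')[0]['region'],.010))
for n in ['top','scene']:
    if n=='scene': d=img(n)
    W=np.zeros((480,640),bool)
    if n=='top': W=w
    else: W[230:275,290:335]=1
    p,r,c=cloud(d,orange(d)&W);p=p[p[:,2]>.06]
    print(n,len(p),p.mean(0).round(4),p.min(0).round(4),p.max(0).round(4))
    for z0 in np.arange(.07,.125,.01):
        q=p[(p[:,2]>z0)&(p[:,2]<z0+.01)]
        if len(q)>3: print(round(z0,3),len(q),q.mean(0).round(4),q.min(0)[:2].round(4),q.max(0)[:2].round(4))
E
```

```text
[[0.0, 0.947, 0.322], [0.0, 0.322, -0.947], [-1.0, 0.0, -0.0]]
vise rect(blue@18) ((567.6768798828125, 9.501058578491211), (25.084369659423828, 82.98956298828125), 79.28406524658203)
red [273 259   9  11  81] [ 0.5069 -0.0177  0.085 ] [ 0.513  -0.0154  0.032 ] [ 0.5068 -0.0176  0.0842]
pivot [0.5278 0.0408 0.045 ]
holder ((577.5377197265625, -130.75701904296875), (90.54115295410156, 62.106563568115234), 1.0761276483535767)
top 101 [ 0.5519 -0.1288  0.1086] [ 0.5383 -0.1376  0.089 ] [ 0.5639 -0.1219  0.119 ]
0.09 18 [ 0.5594 -0.1287  0.0954] [ 0.5464 -0.1359] [ 0.5636 -0.1219]
0.1 19 [ 0.5562 -0.1291  0.1053] [ 0.5435 -0.1376] [ 0.5587 -0.1227]
0.11 61 [ 0.5478 -0.1289  0.1145] [ 0.5383 -0.1376] [ 0.5539 -0.122 ]
scene 225 [ 0.5518 -0.1358  0.0959] [ 0.5375 -0.1394  0.0708] [ 0.5652 -0.1234  0.1175]
0.07 25 [ 0.5582 -0.1365  0.0767] [ 0.5518 -0.138 ] [ 0.5646 -0.1345]
0.08 50 [ 0.5566 -0.1361  0.0852] [ 0.5472 -0.1389] [ 0.5652 -0.1282]
0.09 55 [ 0.5523 -0.136   0.0945] [ 0.5423 -0.1384] [ 0.5615 -0.1293]
0.1 64 [ 0.5481 -0.1357  0.1049] [ 0.5376 -0.1393] [ 0.5571 -0.1244]
0.11 31 [ 0.5456 -0.1346  0.1126] [ 0.5375 -0.1394] [ 0.5518 -0.1234]
```

Request:
{"name": "move_arm", "arguments": {
  "increments": [
    [[0, 0, 0, 0.07], [0, 0, 0, 0.07], [0, 0, 0, 0.069], [0, 0.062, -0.135, 0], [0, 0.062, -0.135, 0], [0, 0.062, -0.135, 0], [0, 0.062, -0.135, 0], [0, 0.062, -0.135, 0], [0, 0.062, -0.135, 0], [0, 0.062, -0.135, 0], [0, 0.062, -0.135, 0], [0, 0.062, -0.135, 0], [0, 0.062, -0.135, 0], [0, 0.062, -0.135, 0], [0, 0.062, -0.135, 0], [0, 0.062, -0.135, 0], [0, 0.062, -0.135, 0], [0, 0.062, -0.135, 0], [0, 0.062, -0.135, 0], [0, 0.062, -0.135, 0]]
  ],
  "gripper": 0,
  "squeeze": 30
}}

```text
t: 2.92
tool_pos: [0.4655, -0.0162, 0.2457]
tool_rot: [1.21, 1.208, -1.209]
contact_force: [0.9, 0.2, -0.3]
opening: 0.0856
```

Run:
```python
from h import *
d=img('wrist');o=ctrl.get_obs();print(o['tool_pos'],R.from_rotvec(o['tool_rot']).as_matrix().round(3).tolist(),o['t'])
print(d['tool_from_camera'].round(3).tolist(),d['extrinsics'].round(3).tolist(),d['K'].tolist());save(d,'w1.png')
m=red(d);n,l,s,c=cv2.connectedComponentsWithStats(m.astype(np.uint8))
for k in range(1,n):
    if s[k,4]>40: print(s[k],c[k],ray_at(d,c[k][::-1],.085).round(4),ray_at(d,c[k][::-1],.032).round(4),np.median(cloud(d,l==k)[0],0).round(4))
```

```text
[ 0.46705872 -0.01109587  0.24567385] [[0.003, 1.0, 0.005], [0.005, 0.005, -1.0], [-1.0, 0.003, -0.005]] 2.9667
[[0.001, 0.288, -0.958, -0.128], [-0.0, 0.958, 0.288, 0.074], [1.0, 0.0, 0.001, 0.0], [0.0, 0.0, 0.0, 1.0]] [[-0.0, 0.958, 0.287, 0.539], [-1.0, -0.0, -0.0, -0.017], [-0.0, -0.287, 0.958, 0.374], [0.0, 0.0, 0.0, 1.0]] [[362.0657598446143, 0.0, 313.71735804045807], [0.0, 362.0657598446143, 244.88203669853274], [0.0, 0.0, 1.0]]
[226  71  18  19  94] [234.26595745  80.        ] [0.579  0.0418 0.085 ] [0.5863 0.0525 0.032 ] [0.5863 0.0529 0.0318]
[303 165  19  21 295] [312.38305085 175.60338983] [ 0.5097 -0.0154  0.085 ] [ 0.5043 -0.0152  0.032 ] [ 0.5094 -0.0151  0.0841]
```

View pics/w1.png

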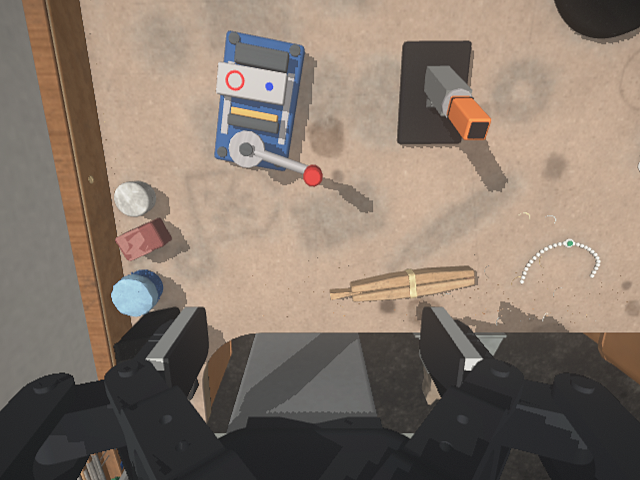

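Run:
```python
from h import *
ctrl.get_image('top')
d=img('wrist');o=ctrl.get_obs();print(o['tool_pos'],R.from_rotvec(o['tool_rot']).as_matrix().round(3).tolist(),o['t'],abs(o['dq']).max())
m=red(d);n,l,s,c=cv2.connectedComponentsWithStats(m.astype(np.uint8))
for k in range(1,n):
    if s[k,4]>40: print(s[k],c[k],ray_at(d,c[k][::-1],.085).round(4),ray_at(d,c[k][::-1],.032).round(4),np.median(cloud(d,l==k)[0],0).round(4))
b=blue(d)&(cloud(d) is not None); b[:, :180]=0;b[200:]=0;b[:,320:]=0
b=cv2.morphologyEx(b.astype(np.uint8),cv2.MORPH_OPEN,np.ones((2,2)))
r,c=np.nonzero(b);P=np.array([ray_at(d,x,.018)[:2] for x in zip(r,c)],np.float32)*1000
print('vise',cv2.minAreaRect(P))
import itertools
lp=ctrl.trace('wrist','lever_pivot')[0];p,_,_=cloud(d,lp['region']);q=p[abs(p[:,2]-.045)<.004]
H=hsv(d)
print(lp['score'],lp['pixel'])
w=np.zeros((480,640),bool);w[85:160,400:520]=1
p,r,c=cloud(d,orange(d)&w);print('orange',len(p),p.mean(0).round(4))
for z0 in np.arange(.07,.125,.01):
    q=p[(p[:,2]>z0)&(p[:,2]<z0+.01)]
    if len(q)>3: print(round(z0,3),len(q),q.mean(0).round(4),q.min(0)[:2].round(4),q.max(0)[:2].round(4))
save(d,'w2.png',(20,200,180,500),2.5)
h=ctrl.trace('wrist','holder')[0];print(rect(d,h['region'],.01))
```

```text
[ 0.46540711 -0.01599649  0.24534813] [[-0.0, 1.0, 0.004], [-0.0, 0.004, -1.0], [-1.0, -0.0, 0.0]] 3.0667 0.0621705477068991
[230  71  18  19  97] [238.40206186  79.74226804] [0.5793 0.0419 0.085 ] [0.5865 0.0522 0.032 ] [0.5865 0.0526 0.0318]
[307 166  19  21 299] [315.76254181 176.28093645] [ 0.5097 -0.0153  0.085 ] [ 0.5042 -0.0155  0.032 ] [ 0.5096 -0.0155  0.084 ]
vise ((567.1537475585938, 34.739986419677734), (67.5817642211914, 109.77755737304688), 79.73397064208984)
0.42 [122.4, 255.5]
orange 0 [nan nan nan]
((576.7532958984375, -130.62588500976562), (88.36534881591797, 67.4974136352539), 0.32714638113975525)<stdin>:16: RuntimeWarning: Mean of empty slice.
  ret = um.true_divide(
```

View pics/w2.png

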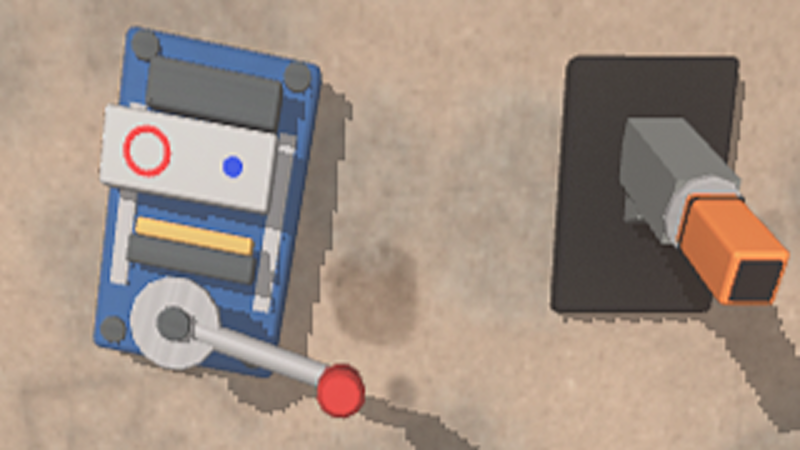

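Request:
{"name": "move_arm", "arguments": {
  "increments": [
    [[0, 0.057, 0.002, 0], [0, 0.057, 0.001, 0], [0, 0.057, 0, 0], [0.1, 0, 0, 0], [0.12, 0, 0, 0], [0.12, 0, 0, 0], [0.12, 0, 0, 0], [0.12, 0, 0, 0], [0.08, 0, 0, 0], [0.045, 0, 0, 0], [0, 0, 0, 0], [0, 0, 0, 0]]
  ]
}}

```text
t: 4.17
tool_pos: [0.5078, -0.0199, 0.0694]
tool_rot: [1.211, 1.208, -1.211]
contact_force: [0.5, -0.5, -0.7]
opening: 0.0853
```

Request:
{"name": "move_arm", "arguments": {
  "increments": [
    [[0, 0, 0, 0], [0, 0, 0, 0], [0, 0, 0, 0], [0, 0, 0, 0], [0, 0, 0, 0], [0, 0, 0, 0], [0, 0, 0, 0], [0, 0, 0, 0], [0, 0, 0, 0], [0, 0, 0, 0]]
  ],
  "gripper": 1,
  "squeeze": 30
}}

```text
t: 5.0
tool_pos: [0.5083, -0.0166, 0.0699]
tool_rot: [1.214, 1.212, -1.206]
contact_force: [0.6, 8.5, 3.9]
opening: 0.015
```

Run:
```python
import numpy as np
C=np.array([.5278,.042]);psi=np.radians(np.linspace(18.7,98,25));P=C+.062*np.c_[-np.sin(psi),-np.cos(psi)]
D=np.diff(P,axis=0);D[0]+=P[0]-np.array([.508,-.0199])
r=np.round(np.c_[D[:,0],-D[:,1]]/.25,4)
print([[0,float(a),float(b),0] for a,b in r.round(4)]);print(P[0],P[12],P[-1])
```

```text
[[0, -0.0137, -0.0177, 0], [0, -0.0131, -0.0057, 0], [0, -0.0127, -0.0065, 0], [0, -0.0124, -0.0072, 0], [0, -0.0119, -0.0079, 0], [0, -0.0114, -0.0086, 0], [0, -0.0109, -0.0092, 0], [0, -0.0104, -0.0098, 0], [0, -0.0098, -0.0104, 0], [0, -0.0092, -0.011, 0], [0, -0.0085, -0.0115, 0], [0, -0.0079, -0.012, 0], [0, -0.0071, -0.0124, 0], [0, -0.0064, -0.0128, 0], [0, -0.0057, -0.0131, 0], [0, -0.0049, -0.0134, 0], [0, -0.0041, -0.0137, 0], [0, -0.0033, -0.0139, 0], [0, -0.0025, -0.0141, 0], [0, -0.0017, -0.0142, 0], [0, -0.0009, -0.0143, 0], [0, -0.0001, -0.0143, 0], [0, 0.0008, -0.0143, 0], [0, 0.0016, -0.0142, 0]]
[ 0.50792199 -0.01672704] [0.4750213 0.0094668] [0.46640338 0.05062873]
```

Request:
{"name": "move_arm", "arguments": {
  "increments": [
    [[0, -0.0137, -0.0177, 0], [0, -0.0131, -0.0057, 0], [0, -0.0127, -0.0065, 0], [0, -0.0124, -0.0072, 0], [0, -0.0119, -0.0079, 0], [0, -0.0114, -0.0086, 0], [0, -0.0109, -0.0092, 0], [0, -0.0104, -0.0098, 0], [0, -0.0098, -0.0104, 0], [0, -0.0092, -0.011, 0], [0, -0.0085, -0.0115, 0], [0, -0.0079, -0.012, 0], [0, 0, 0, 0], [0, 0, 0, 0]]
  ]
}}

```text
t: 6.17
tool_pos: [0.4743, 0.0092, 0.07]
tool_rot: [1.205, 1.208, -1.212]
contact_force: [-5.6, -6.7, 7.1]
opening: 0.0147
```

Request:
{"name": "move_arm", "arguments": {
  "increments": [
    [[0, -0.0131, -0.0094, 0], [0, -0.0064, -0.0128, 0], [0, -0.0057, -0.0131, 0], [0, -0.0049, -0.0134, 0], [0, -0.0041, -0.0137, 0], [0, -0.0033, -0.0139, 0], [0, -0.0025, -0.0141, 0], [0, -0.0017, -0.0142, 0], [0, -0.0009, -0.0143, 0], [0, -0.0001, -0.0143, 0], [0, 0.0008, -0.0143, 0], [0, 0.0016, -0.0142, 0], [0, 0, 0, 0], [0, 0, 0, 0], [0, 0, 0, 0]]
  ]
}}

```text
t: 7.42
tool_pos: [0.4644, 0.0508, 0.0699]
tool_rot: [1.207, 1.209, -1.211]
contact_force: [-4.3, -5.2, 8.6]
opening: 0.0149
```

```bash
cat > look.py <<'E'
from h import *
d=img('top');save(d,'t2.png',(170,310,180,390),3.8)
w=np.zeros((480,640),bool);w[170:310,180:390]=1
m=red(d)&w;n,l,s,c=cv2.connectedComponentsWithStats(m.astype(np.uint8))
for k in range(1,n):
    if s[k,4]>5: print(s[k],c[k],ray_at(d,c[k][::-1],.085).round(4),ray_at(d,c[k][::-1],.032).round(4))
o=ctrl.get_obs();print(o['tool_pos'],o['contact_force'])
E
python3 look.py
```

```text
[0.46441031 0.05081646 0.06987235] [-3.61056091 -4.39360545  9.16149013]
```

Request:
{"name": "move_arm", "arguments": {
  "increments": [
    [[0, 0, 0, 0], [0, 0, 0, 0], [0, 0, 0, 0], [0, 0, 0, 0], [0, 0, 0, 0], [0, 0, 0, 0], [-0.1, 0, 0, 0], [-0.15, 0, 0, 0], [-0.15, 0, 0, 0], [-0.15, 0, 0, 0], [-0.15, 0.1, 0.04, 0], [0, 0.12, 0.04, 0], [0, 0.1, 0, 0], [0, 0, 0, 0], [0, 0, 0, 0], [0, 0, 0, 0]]
  ],
  "gripper": 0
}}

```text
t: 8.8
tool_pos: [0.5415, 0.0321, 0.2395]
tool_rot: [1.209, 1.211, -1.211]
contact_force: [-0.8, -0.5, -0.2]
opening: 0.0853
```

```bash
cat > look.py <<'E'
from h import *
import sys
ctrl.get_image('wrist');d=img('wrist');o=ctrl.get_obs();print(o['t'],o['tool_pos'],R.from_rotvec(o['tool_rot']).as_matrix().round(3).tolist(),abs(o['dq']).max())
np.savez('w.npz',**d)
m=red(d);n,l,s,c=cv2.connectedComponentsWithStats(m.astype(np.uint8))
for k in range(1,n):
    if s[k,4]>40: print(s[k],c[k],ray_at(d,c[k][::-1],.085).round(4),ray_at(d,c[k][::-1],.032).round(4),np.median(cloud(d,l==k)[0],0).round(4))
save(d,sys.argv[1],(0,360,100,580),1.6)
E
python3 look.py w3.png
```

```text
8.9 [0.54132175 0.03215608 0.23986037] [[-0.001, 1.0, -0.0], [0.0, -0.0, -1.0], [-1.0, -0.001, -0.0]] 0.008256542163021905
[284 158  17  18  82] [291.8902439  167.13414634] [0.5922 0.0486 0.085 ] [0.5879 0.0518 0.032 ] [0.5879 0.0518 0.0319]
[285 291  17  29 304] [291.95394737 307.60526316] [0.4736 0.0507 0.085 ] [0.447  0.0543 0.032 ] [0.4718 0.0516 0.0835]
```

View pics/w3.png

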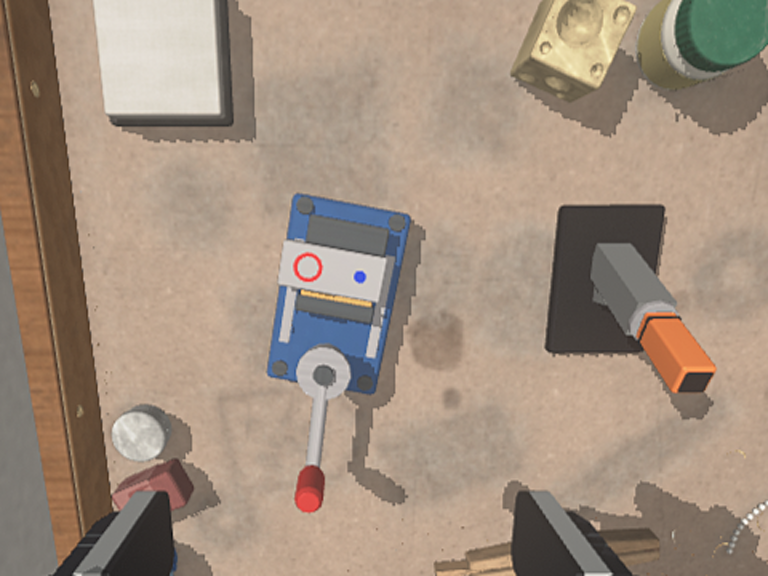

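Run:
```python
from h import *
d=dict(np.load('w.npz'))
def win(a,b,c,e):
    w=np.zeros((480,640),bool);w[a:b,c:e]=1;return w
p,_,_=cloud(d,red(d)&win(280,330,270,310));q=p[p[:,2]>.0835];print('knob',len(q),q.mean(0),(q.min(0)+q.max(0))/2)
k=((q.min(0)+q.max(0))/2)[:2]
for h in (.045,.05): print('pivot',ray_at(d,(235,302.5),h).round(4))
p,_,_=cloud(d,win(210,250,280,325));q=p[(p[:,2]>.040)&(p[:,2]<.06)];print(len(q),np.histogram(q[:,2],8),(q.min(0)+q.max(0))/2)
# yaw of vise: blue rect at .018
b=blue(d)&win(110,255,255,370);b=cv2.morphologyEx(b.astype(np.uint8),cv2.MORPH_OPEN,np.ones((3,3)))
r,c=np.nonzero(b);P=np.array([ray_at(d,x,.018)[:2] for x in zip(r,c)],np.float32)*1000
print('vise',cv2.minAreaRect(P))
H=hsv(d);pp=cloud(d)[0]
w=win(140,195,265,355)&(H[...,1]<40)&(H[...,2]>130)
p,_,_=cloud(d,w);q=p[abs(p[:,2]-.032)<.0025];print('bar',len(q),cv2.minAreaRect((q[:,:2]*1000).astype(np.float32)))
w=win(120,215,265,355)&(H[...,2]<110)&(H[...,1]<80)
p,_,_=cloud(d,w);q=p[abs(p[:,2]-.030)<.0025];
for s in (q[q[:,0]>.59],q[q[:,0]<.59]): print('jaw',len(s),cv2.minAreaRect((s[:,:2]*1000).astype(np.float32)))
# holder/probe
o=(H[...,0]>4)&(H[...,0]<20)&(H[...,1]>180)&win(190,250,490,550)
p,r,c=cloud(d,o);p=p[p[:,2]>.06];print('orange',len(p),p.min(0),p.max(0))
for z0 in np.arange(.07,.12,.008):
    s=p[(p[:,2]>z0)&(p[:,2]<z0+.008)]
    if len(s)>3: print(round(z0,3),len(s),s.mean(0).round(4),s.min(0)[:2].round(4),s.max(0)[:2].round(4))
print('holder',rect(d,(H[...,2]<75)&win(125,225,435,520),.01))
```

```text
knob 155 [0.46822986 0.05065134 0.08456327] [0.4685444  0.05080792 0.0849808 ]
pivot [0.5274 0.0423 0.045 ]
pivot [0.5288 0.0422 0.05  ]
906 (array([ 12,  11,  90, 417, 232,  22,  62,  60]), array([0.04004461, 0.04127281, 0.042501  , 0.04372919, 0.04495738,
       0.04618557, 0.04741377, 0.04864196, 0.04987015])) [0.52869315 0.04328786 0.04495738]
vise ((568.5701293945312, 35.83890151977539), (67.86703491210938, 109.46129608154297), 79.73609161376953)
bar 1633 ((586.0440063476562, 38.05998229980469), (59.78328323364258, 25.97260284423828), 79.54756927490234)
jaw 677 ((605.4125366210938, 29.135555267333984), (45.23020553588867, 15.479928970336914), 79.69214630126953)
jaw 326 ((564.4513549804688, 36.54144287109375), (45.18172073364258, 9.954972267150879), 79.97257995605469)
orange 10 [ 0.55725292 -0.13441348  0.07321136] [ 0.56904918 -0.12066562  0.10356846]
0.07 4 [ 0.5663 -0.1223  0.0763] [ 0.559  -0.1242] [ 0.5688 -0.1207]
0.078 4 [ 0.569  -0.1257  0.0787] [ 0.5689 -0.1343] [ 0.569  -0.1216]
holder ((576.5867309570312, -127.99842834472656), (87.84677124023438, 62.204139709472656), 0.3567465841770172)
```

Request:
{"name": "move_arm", "arguments": {
  "increments": [
    [[0, 0.014, 0.1, 0], [0, 0.014, 0.13, 0], [0, 0.014, 0.13, 0], [0.05, 0.014, 0.13, 0], [0.05, 0, 0.1, 0], [0.05, 0, 0.06, 0], [0, 0, 0, 0], [0, 0, 0, 0], [0, 0, 0, 0]]
  ]
}}

```text
t: 9.65
tool_pos: [0.5561, -0.1296, 0.2031]
tool_rot: [1.21, 1.21, -1.209]
contact_force: [-0.2, 1.0, 0.5]
opening: 0.0855
```

```bash
python3 look.py w4.png
python3 - <<'E'
from h import *
d=dict(np.load('w.npz'));H=hsv(d)
m=(H[...,0]>3)&(H[...,0]<20)&(H[...,1]>150)&(d['depth']>0)
p,r,c=cloud(d,m);g=(p[:,2]>.065)&(p[:,2]<.13)&(abs(p[:,0]-.55)<.04)&(abs(p[:,1]+.13)<.03);p=p[g];r=r[g];c=c[g]
print(len(p),r.min(),r.max(),c.min(),c.max(),p.min(0),p.max(0))
for z0 in np.arange(.07,.12,.008):
    s=p[(p[:,2]>z0)&(p[:,2]<z0+.008)]
    if len(s)>3: print(round(z0,3),len(s),s.mean(0).round(4),s.min(0)[:2].round(4),s.max(0)[:2].round(4))
E
```

```text
9.75 [ 0.55661591 -0.12943428  0.20385599] [[0.001, 1.0, 0.001], [-0.0, 0.001, -1.0], [-1.0, 0.001, 0.0]] 0.005122410886735975
[ 85 180  20  19 113] [ 94.51327434 189.16814159] [0.5957 0.0196 0.085 ] [0.5884 0.0516 0.032 ] [0.5886 0.0519 0.032 ]
[ 77 324  39  36 755] [ 95.79602649 341.85165563] [0.4778 0.039  0.085 ] [0.445  0.0752 0.032 ] [0.4713 0.0459 0.0754]
1050 225 282 301 324 [ 0.53804358 -0.13664746  0.07664744] [ 0.56933121 -0.12087748  0.11671575]
0.07 19 [ 0.5688 -0.1287  0.0774] [ 0.5683 -0.1364] [ 0.5691 -0.1219]
0.078 122 [ 0.5666 -0.129   0.0827] [ 0.5644 -0.1363] [ 0.5693 -0.1213]
0.086 177 [ 0.5632 -0.1287  0.0899] [ 0.5599 -0.1362] [ 0.566  -0.1209]
0.094 203 [ 0.5595 -0.129   0.0979] [ 0.5567 -0.1366] [ 0.562 -0.121]
0.102 227 [ 0.5551 -0.129   0.1062] [ 0.538  -0.1365] [ 0.5586 -0.1213]
0.11 302 [ 0.5501 -0.129   0.1135] [ 0.5383 -0.1365] [ 0.555  -0.1214]
```

View pics/w4.png

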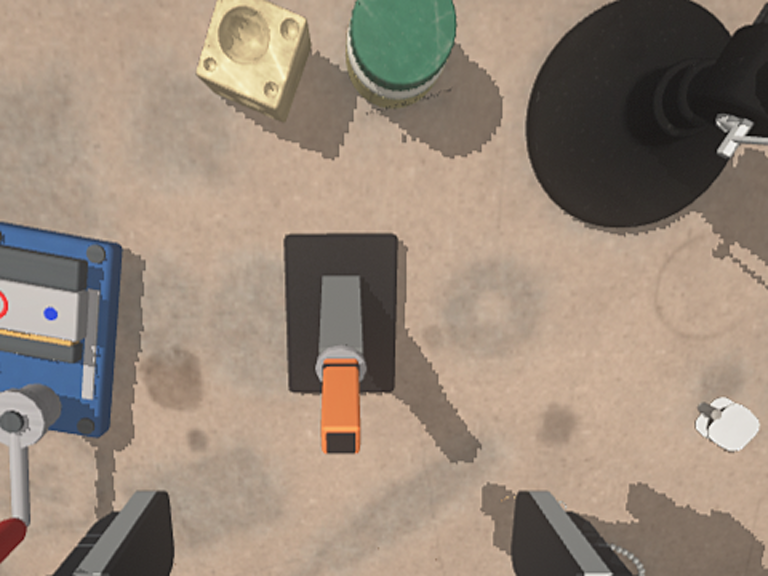

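Request:
{"name": "move_arm", "arguments": {
  "increments": [
    [[0.06, -0.023, -0.001, 0], [0.1, 0, 0, 0], [0.12, 0, 0, 0], [0.1, 0, 0, 0], [0.06, 0, 0, 0], [0.004, 0, 0, 0], [0, 0, 0, 0], [0, 0, 0, 0]]
  ]
}}

```text
t: 10.42
tool_pos: [0.5517, -0.1302, 0.0937]
tool_rot: [1.209, 1.207, -1.207]
contact_force: [0.4, -0.7, 1.6]
opening: 0.0853
```

Request:
{"name": "move_arm", "arguments": {
  "increments": [
    [[0, 0, 0, 0], [0, 0, 0, 0], [0, 0, 0, 0], [0, 0, 0, 0], [0, 0, 0, 0], [0, 0, 0, 0], [0, 0, 0, 0], [0, 0, 0, 0], [0, 0, 0, 0], [0, 0, 0, 0]]
  ],
  "gripper": 1,
  "squeeze": 20
}}

```text
t: 11.25
tool_pos: [0.5505, -0.1304, 0.0921]
tool_rot: [1.21, 1.209, -1.209]
contact_force: [-0.7, 0.6, 2.1]
opening: 0.0154
```

Request:
{"name": "move_arm", "arguments": {
  "increments": [
    [[-0.0188, -0.0088, 0, 0], [-0.0188, -0.0088, 0, 0], [-0.0188, -0.0088, 0, 0], [-0.0188, -0.0088, 0, 0], [-0.0188, -0.0088, 0, 0], [-0.0188, -0.0088, 0, 0], [-0.0188, -0.0088, 0, 0], [-0.0188, -0.0088, 0, 0], [-0.0188, -0.0088, 0, 0], [-0.0188, -0.0088, 0, 0], [0, 0, 0, 0], [0, 0, 0, 0], [0, 0, 0, 0]]
  ]
}}

```text
t: 12.33
tool_pos: [0.5284, -0.1303, 0.1388]
tool_rot: [1.21, 1.209, -1.21]
contact_force: [-0.1, 0.3, -1.5]
opening: 0.0154
```

Run:
```python
from h import *
d=img('scene');save(d,'s3.png',(180,300,240,400),5);o=ctrl.get_obs();print(o['tool_pos'],o['contact_force'],o['opening'])
```

```text
[ 0.52833077 -0.13025009  0.13859457] [-0.53538344  0.06212274 -1.58853033] 0.015703770944533183
```

View pics/s3.png

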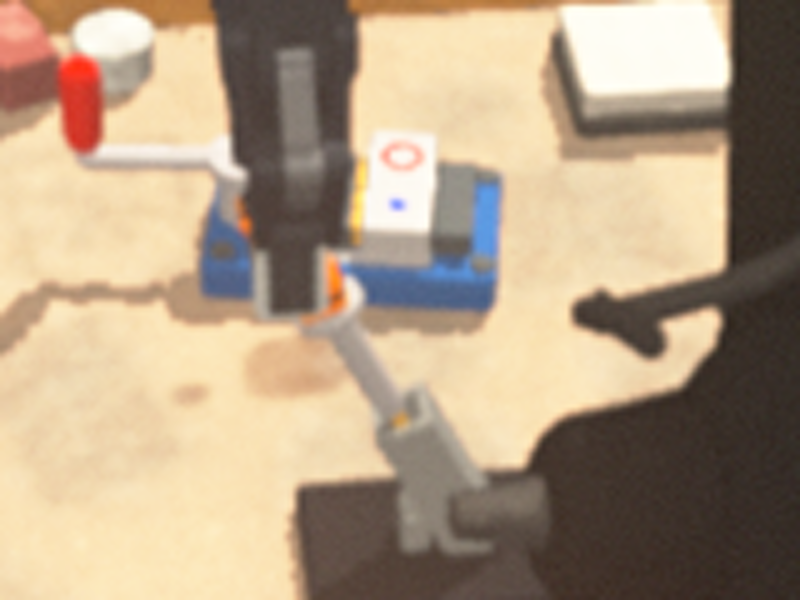

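Request:
{"name": "move_arm", "arguments": {
  "increments": [
    [[-0.0068, 0.009, 0, 0], [-0.0068, 0.009, 0, 0], [-0.006, 0.0136, 0, 0], [-0.006, 0.0136, 0, 0], [-0.005, 0.014, 0, 0], [-0.005, 0.014, 0, 0], [-0.0036, 0.0144, 0, 0], [-0.0036, 0.0144, 0, 0], [-0.0024, 0.0146, 0, 0], [-0.0024, 0.0146, 0, 0], [-0.001, 0.0148, 0, 0], [-0.001, 0.0148, 0, 0], [0, 0, 0, 0], [0, 0, 0, 0], [0, 0, 0, 0]]
  ]
}}

```text
t: 13.63
tool_pos: [0.5692, -0.1305, 0.1516]
tool_rot: [1.21, 1.208, -1.209]
contact_force: [-1.7, -0.1, -1.5]
opening: 0.0157
```

Run:
```python
from h import *
d=img('scene');save(d,'s4.png',(180,300,240,400),5);o=ctrl.get_obs();print(o['tool_pos'],o['contact_force'],o['opening'])
```

```text
[ 0.56909897 -0.13051263  0.1516573 ] [-1.19374414 -0.05011667 -2.26950791] 0.015464886572931104
```

View pics/s4.png

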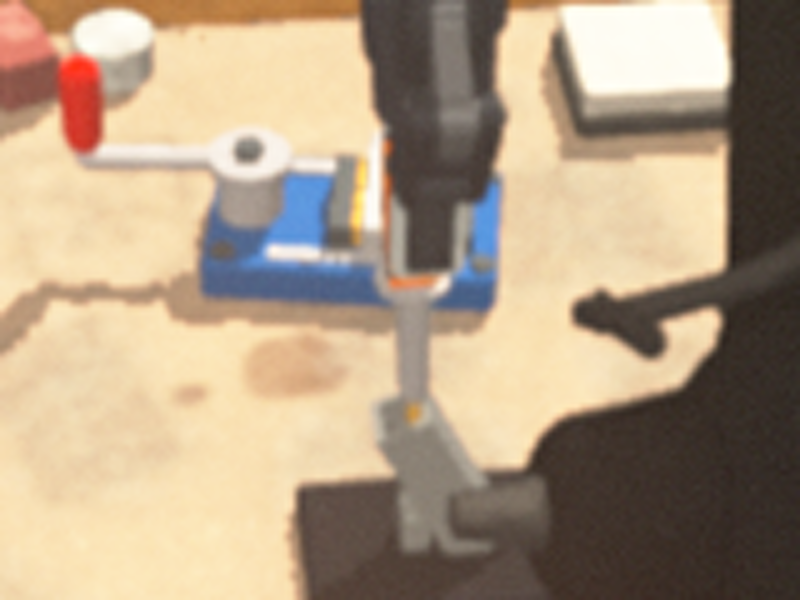

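```bash
cat > lean.py <<'E'
from h import *
def lean(zlo,zhi,x0,y0=-.13):
    o=ctrl.get_obs();d=img('scene')
    p,r,c=cloud(d);g=(abs(p[:,1]-y0)<.013)&(abs(p[:,0]-x0)<.016)&(p[:,2]>zlo)&(p[:,2]<zhi);r,c,p=r[g],c[g],p[g]
    rows=np.unique(r); mid=[];z=[]
    for k in rows:
        s=r==k
        if s.sum()>=4:
            cc=(c[s].min()+c[s].max())/2
            # intersect ray with plane y=y0
            K=d['K'];E=d['extrinsics'];v=E[:3,:3]@np.array([(cc-K[0,2])/K[0,0],-(k-K[1,2])/K[1,1],-1.]);q=E[:3,3]+v*(y0-E[1,3])/v[1];mid.append(q[0]);z.append(q[2])
    mid,z=np.array(mid),np.array(z);f=np.polyfit(z,mid,1);res=mid-np.polyval(f,z)
    k=abs(res)<.0012;f=np.polyfit(z[k],mid[k],1)
    print('n',k.sum(),'x/z slope deg',np.degrees(np.arctan(f[0])).round(2),'x@mid',np.polyval(f,z.mean()).round(4),'z',z.min().round(3),z.max().round(3), 'std',(mid-np.polyval(f,z))[k].std().round(5))
    f=np.polyfit(p[:,2],p[:,0],1);g=np.polyfit(p[:,2],p[:,1],1);print(' cloud',len(p),np.degrees(np.arctan([f[0],g[0]])).round(2),p.mean(0).round(4))
E
python3 -c "
from lean import *
for i in range(3): lean(.08,.112,.569)"
```

```text
n 14 x/z slope deg -2.29 x@mid 0.5668 z 0.079 0.106 std 0.00022
 cloud 98 [-2.25 -0.39] [ 0.566  -0.1343  0.0967]
n 14 x/z slope deg -2.29 x@mid 0.5668 z 0.079 0.106 std 0.00022
 cloud 99 [-0.9  -0.26] [ 0.5661 -0.1344  0.0964]
n 14 x/z slope deg -2.29 x@mid 0.5668 z 0.079 0.106 std 0.00022
 cloud 100 [-2.13 -0.43] [ 0.5661 -0.1346  0.0971]
```

Request:
{"name": "move_arm", "arguments": {
  "increments": [
    [[0, 0.007, 0, 0], [0, 0.007, 0, 0], [0, 0, 0, 0], [0, 0, 0, 0], [0, 0, 0, 0]]
  ]
}}

```text
t: 14.25
tool_pos: [0.5722, -0.1305, 0.1514]
tool_rot: [1.209, 1.209, -1.21]
contact_force: [-2.8, -0.5, -0.3]
opening: 0.0157
```

```bash
python3 -c "
from lean import *
for i in range(2): lean(.08,.112,.57)
print(ctrl.get_obs()['tool_pos'],ctrl.get_obs()['contact_force'])"
```

```text
n 15 x/z slope deg -0.91 x@mid 0.5682 z 0.076 0.106 std 0.00035
 cloud 102 [-0.71  0.93] [ 0.5675 -0.1345  0.0966]
n 15 x/z slope deg -0.91 x@mid 0.5682 z 0.076 0.106 std 0.00035
 cloud 103 [-1.56  0.85] [ 0.5675 -0.1344  0.0963]
[ 0.57214781 -0.13044339  0.15134968] [-3.20698998  0.34360253 -0.03307334]
```

Request:
{"name": "move_arm", "arguments": {
  "increments": [
    [[0, 0.007, 0, 0], [0, 0, 0, 0], [0, 0, 0, 0], [0, 0, 0, 0]]
  ]
}}

```text
t: 14.68
tool_pos: [0.574, -0.1304, 0.1513]
tool_rot: [1.21, 1.209, -1.21]
contact_force: [-3.1, -0.1, -0.1]
opening: 0.0155
```

Request:
{"name": "move_arm", "arguments": {
  "increments": [
    [[0, -0.004, 0, 0], [-0.02, 0, 0, 0], [-0.04, 0, 0, 0], [-0.04, 0, 0, 0], [-0.04, 0, 0, 0], [-0.04, 0, 0, 0], [-0.02, 0, 0, 0], [0, 0, 0, 0], [0, 0, 0, 0], [0, 0, 0, 0]]
  ],
  "gripper": 1,
  "squeeze": 50
}}

```text
t: 15.52
tool_pos: [0.5726, -0.1302, 0.2008]
tool_rot: [1.209, 1.21, -1.21]
contact_force: [0.4, 0.6, -0.6]
opening: 0.0156
```

```bash
python3 -c "
from lean import *
for i in range(2): lean(.128,.165,.571)
d=img('scene');save(d,'s5.png',(150,280,240,400),5)
print(ctrl.get_obs()['tool_pos'],ctrl.get_obs()['contact_force'])"
```

```text
n 19 x/z slope deg 0.34 x@mid 0.5674 z 0.127 0.162 std 0.00032
 cloud 132 [0.58 0.54] [ 0.5668 -0.1341  0.1479]
n 19 x/z slope deg 0.63 x@mid 0.5672 z 0.127 0.162 std 0.00024
 cloud 139 [0.54 0.8 ] [ 0.5666 -0.1343  0.1479]
[ 0.57245633 -0.13022325  0.20032296] [-0.13371737 -0.53392153 -1.83702745]
```

View pics/s5.png

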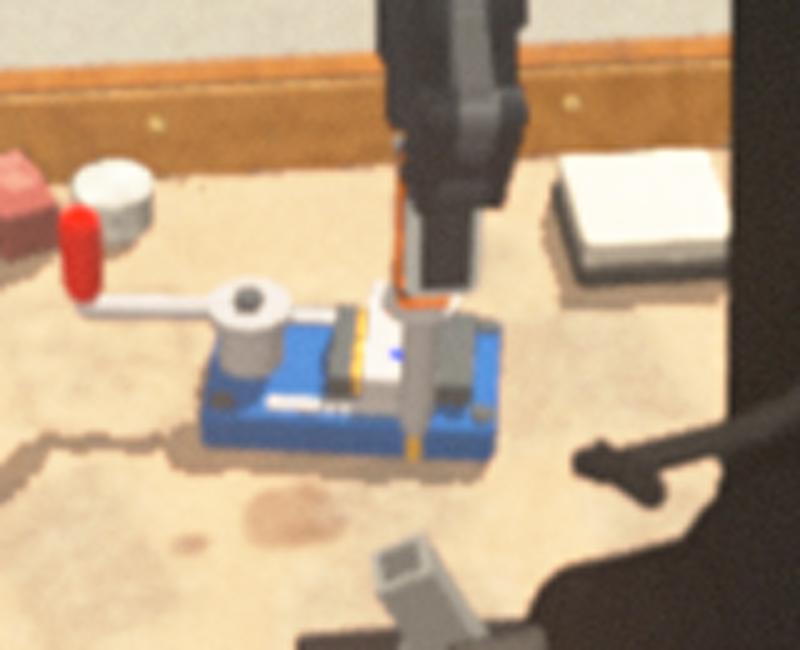

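Request:
{"name": "move_arm", "arguments": {
  "increments": [
    [[0, 0.008, -0.04, 0], [0, 0.015, -0.1, 0], [0, 0.015, -0.12, 0], [0, 0.015, -0.12, 0], [0, 0.015, -0.12, 0], [0, 0.015, -0.12, 0], [0, 0, -0.078, 0], [0, 0, -0.03, 0], [0, 0, 0, 0], [0, 0, 0, 0], [0, 0, 0, 0], [0, 0, 0, 0]]
  ]
}}

```text
t: 16.67
tool_pos: [0.5938, 0.0504, 0.2013]
tool_rot: [1.211, 1.208, -1.211]
contact_force: [-0.9, -0.1, -0.8]
opening: 0.0157
```

```bash
python3 look.py w6.png
python3 - <<'E'
from lean import *
from h import *
o=ctrl.get_obs();x,y,_=o['tool_pos']
lean(.128,.165,x-.004,y)
d=img('scene');w=np.zeros((480,640),bool);w[150:280,240:400]=1
m=red(d)&w;n,l,s,c=cv2.connectedComponentsWithStats(m.astype(np.uint8))
for k in range(1,n): print(s[k],ray_at(d,c[k][::-1],.032).round(4))
E
```

```text
16.7667 [0.59381663 0.05054125 0.20132621] [[0.0, 1.0, -0.002], [-0.0, -0.002, -1.0], [-1.0, 0.0, 0.0]] 0.002478184324456816
[303 225  19  18  96] [312.23958333 233.66666667] [0.6024 0.0512 0.085 ] [0.5882 0.0515 0.032 ] [0.5879 0.0517 0.0318]
[305 388  19  13 207] [313.69565217 393.34782609] [0.4695 0.0505 0.085 ] [0.4266 0.0506 0.032 ] [0.4688 0.0503 0.0842]
n 18 x/z slope deg 0.44 x@mid 0.589 z 0.127 0.162 std 0.00038
 cloud 103 [0.19 0.85] [0.5884 0.0463 0.1473]
[251 191   9  19 135] [0.4643 0.0998 0.032 ]
```

View pics/w6.png

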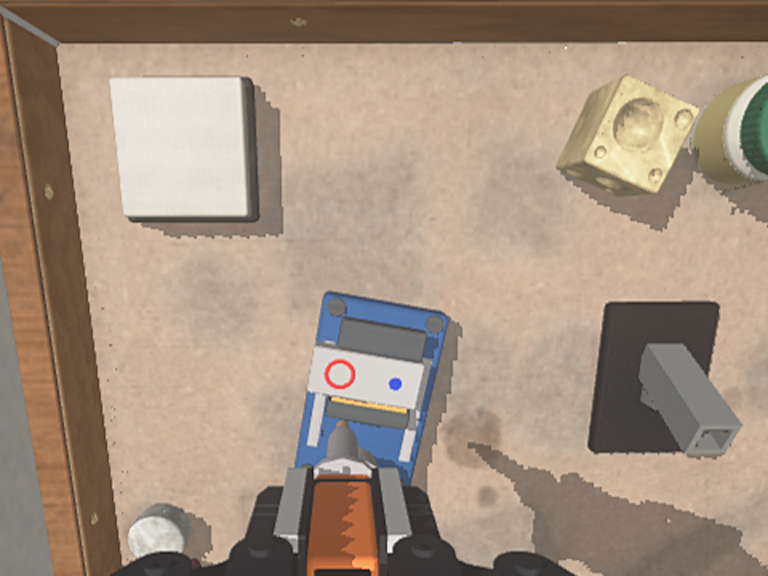

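```bash
cat > tip.py <<'E'
from h import *
d=dict(np.load('w.npz'));H=hsv(d)
p,r,c=cloud(d);x,y=[float(a) for a in __import__('sys').argv[1:3]]
hh,ss=H[r,c,0],H[r,c,1]
zlo=float(__import__('sys').argv[3])
g=(abs(p[:,0]-x)<.015)&(abs(p[:,1]-y)<.012)&(p[:,2]>zlo-.006)&(p[:,2]<zlo+.07)
P=p[g];print(len(P))
for z0 in np.arange(zlo-.006,zlo+.07,.006):
    k=(P[:,2]>z0)&(P[:,2]<=z0+.006);q=P[k]
    if len(q)>3: print(round(z0,3),len(q),'min',q.min(0).round(4),'max',q.max(0).round(4),'sat',np.median(ss[g][k]),'rc',r[g][k].min(),r[g][k].max(),c[g][k].min(),c[g][k].max())
E
python3 tip.py .588 .0505 .114
```

```text
833
0.114 19 min [0.5909 0.0481 0.1145] max [0.5923 0.0525 0.1197] sat 82.0 rc 262 265 310 317
0.12 4 min [0.592  0.0488 0.1201] max [0.5939 0.0506 0.1259] sat 114.5 rc 264 265 313 316
0.126 20 min [0.5924 0.0465 0.1268] max [0.5949 0.0541 0.1319] sat 51.5 rc 265 269 307 320
0.132 56 min [0.59   0.0448 0.1321] max [0.5956 0.0557 0.138 ] sat 13.0 rc 267 278 304 323
0.138 67 min [0.5905 0.0449 0.1381] max [0.596  0.0556 0.1439] sat 12.0 rc 270 281 304 323
0.144 77 min [0.5913 0.0451 0.1441] max [0.5959 0.0555 0.1499] sat 11.0 rc 273 284 304 323
0.15 76 min [0.5919 0.0452 0.15  ] max [0.5959 0.0553 0.1555] sat 11.0 rc 278 285 304 323
0.156 22 min [0.5947 0.0469 0.156 ] max [0.5959 0.0531 0.1589] sat 11.0 rc 282 284 308 320
0.168 4 min [0.6009 0.0491 0.1727] max [0.6019 0.0551 0.1738] sat 11.0 rc 284 286 303 316
0.174 387 min [0.5961 0.0421 0.1741] max [0.6029 0.0583 0.18  ] sat 11.0 rc 284 298 296 331
0.18 101 min [0.5979 0.0424 0.18  ] max [0.5994 0.058  0.184 ] sat 145.0 rc 296 301 296 331
```

Request:
{"name": "move_arm", "arguments": {
  "increments": [
    [[0, -0.008, -0.005, 0], [0.04, 0, 0, 0], [0.06, 0, 0, 0], [0.06, 0, 0, 0], [0.06, 0, 0, 0], [0.04, 0, 0, 0], [0.02, 0, 0, 0], [0, 0, 0, 0], [0, 0, 0, 0], [0, 0, 0, 0], [0, 0, 0, 0]]
  ],
  "gripper": 1,
  "squeeze": 60
}}

```text
t: 17.78
tool_pos: [0.5926, 0.0529, 0.1326]
tool_rot: [1.211, 1.207, -1.208]
contact_force: [-0.2, -0.2, -1.3]
opening: 0.0152
```

```bash
python3 look.py w7.png; python3 tip.py .588 .0515 .044; python3 -c "
from lean import *
lean(.058,.093,.588,.0515)"
```

```text
17.8833 [0.59238099 0.05286565 0.13237022] [[0.002, 1.0, -0.0], [-0.0, -0.0, -1.0], [-1.0, 0.002, 0.0]] 0.005572428631336874
[304 248  24  21 139] [315.61151079 256.84892086] [0.6072 0.0516 0.085 ] [0.5895 0.0514 0.032 ] [0.5901 0.0505 0.0319]
[310 418  13   6  45] [315.95555556 420.68888889] [0.5049 0.0513 0.085 ] [0.4563 0.051  0.032 ] [0.4748 0.0511 0.0522]
794
0.044 14 min [0.5897 0.0506 0.0461] max [0.5914 0.0549 0.0499] sat 67.0 rc 262 265 310 317
0.05 8 min [0.5903 0.0506 0.05  ] max [0.5914 0.0537 0.0531] sat 122.0 rc 264 265 312 317
0.056 18 min [0.5913 0.0489 0.0568] max [0.5933 0.0566 0.0616] sat 67.0 rc 265 269 307 320
0.062 46 min [0.5888 0.0473 0.0633] max [0.5943 0.0582 0.068 ] sat 10.0 rc 267 277 304 323
0.068 67 min [0.5893 0.0473 0.068 ] max [0.5945 0.0581 0.074 ] sat 12.0 rc 270 280 304 323
0.074 74 min [0.5899 0.0475 0.0741] max [0.5949 0.058  0.0798] sat 13.0 rc 272 283 304 323
0.08 75 min [0.5906 0.0476 0.08  ] max [0.595  0.0578 0.086 ] sat 12.0 rc 276 285 304 323
0.086 36 min [0.5925 0.0488 0.0861] max [0.5951 0.0571 0.0904] sat 13.0 rc 281 285 305 321
0.104 360 min [0.5949 0.0445 0.1053] max [0.6016 0.0608 0.1099] sat 11.0 rc 284 298 296 331
0.11 95 min [0.5965 0.0453 0.1102] max [0.598  0.0601 0.1139] sat 146.0 rc 296 299 297 330
n 15 x/z slope deg -0.6 x@mid 0.5869 z 0.057 0.089 std 0.00023
 cloud 88 [-0.91  1.8 ] [0.5864 0.049  0.0763]
```

View pics/w7.png

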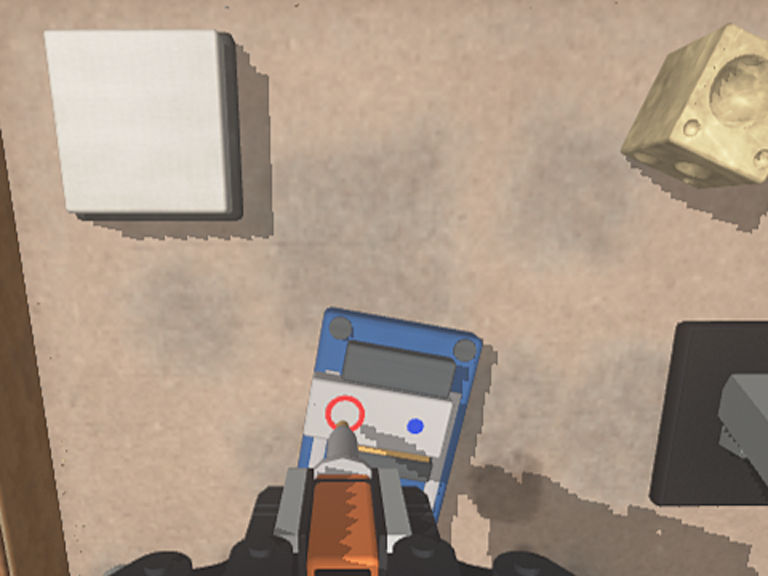

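Request:
{"name": "move_arm", "arguments": {
  "increments": [
    [[0, -0.004, 0.0045, 0], [0.015, 0, 0, 0], [0.015, 0, 0, 0], [0.012, 0, 0, 0], [0.008, 0, 0, 0], [0, 0, 0, 0], [0, 0, 0, 0], [0, 0, 0, 0]]
  ]
}}

```text
t: 18.6
tool_pos: [0.5907, 0.0518, 0.1189]
tool_rot: [1.209, 1.209, -1.21]
contact_force: [-1.3, 0.2, 0.8]
opening: 0.0149
```

Request:
{"name": "move_arm", "arguments": {
  "increments": [
    [[0.006, 0, 0, 0], [0.006, 0, 0, 0], [0.006, 0, 0, 0], [0.004, 0, 0, 0], [0, 0, 0, 0], [0, 0, 0, 0], [0, 0, 0, 0], [0, 0, 0, 0]]
  ]
}}

```text
t: 19.27
tool_pos: [0.5909, 0.0518, 0.1135]
tool_rot: [1.21, 1.209, -1.209]
contact_force: [0.6, 0.3, 0.9]
opening: 0.0152
```

```bash
python3 look.py w8.png; python3 tip.py .588 .0515 .032
python3 - <<'E'
from lean import *
f=[]
for i in range(6):
    lean(.045,.075,.588,.0515) if i<2 else ctrl.get_image('top'); f.append(ctrl.get_obs()['contact_force'])
print(np.mean(f,0),np.std(f,0),ctrl.get_obs()['tool_pos'],ctrl.get_obs()['t'])
a=cv2.imread('pics/w8.png')[230:510,220:480];d=img('scene');save(d,'s8.png',(190,250,290,370),5)
b=cv2.imread('pics/s8.png');cv2.imwrite('pics/c8.png',np.hstack([cv2.resize(a,(390,420)),cv2.resize(b,(400,300))[:420] if 0 else cv2.copyMakeBorder(b,0,120,0,0,cv2.BORDER_CONSTANT)]))
E
```

```text
19.3667 [0.59089289 0.05174638 0.11347995] [[0.0, 1.0, -0.0], [-0.0, -0.0, -1.0], [-1.0, 0.0, 0.0]] 0.001670770763179512
[301 254  26  21 141] [313.46808511 262.19148936] [0.6094 0.0516 0.085 ] [0.5907 0.0517 0.032 ] [0.5913 0.0519 0.0319]
2395
0.026 991 min [0.5731 0.0395 0.0261] max [0.603  0.0635 0.032 ] sat 14.0 rc 241 287 294 333
0.032 360 min [0.5749 0.0395 0.032 ] max [0.6026 0.0635 0.0376] sat 14.0 rc 244 286 294 333
0.038 18 min [0.589  0.0478 0.0392] max [0.592  0.0555 0.0439] sat 13.5 rc 266 269 307 320
0.044 56 min [0.5869 0.0461 0.0445] max [0.5928 0.0571 0.0499] sat 12.0 rc 267 278 304 323
0.05 71 min [0.5879 0.0463 0.05  ] max [0.5929 0.0569 0.0559] sat 12.0 rc 270 280 304 323
0.056 76 min [0.5882 0.0464 0.0562] max [0.5932 0.0568 0.062 ] sat 13.0 rc 274 284 304 323
0.062 74 min [0.5891 0.0465 0.0622] max [0.5931 0.0566 0.0679] sat 13.0 rc 278 285 304 323
0.068 23 min [0.5915 0.0482 0.0681] max [0.5934 0.0544 0.0707] sat 13.0 rc 281 284 308 320
0.08 4 min [0.5958 0.0546 0.0854] max [0.5985 0.0593 0.0859] sat 12.5 rc 285 290 297 307
0.086 378 min [0.5929 0.0435 0.0861] max [0.5999 0.0597 0.092 ] sat 11.0 rc 284 298 296 331
0.092 201 min [0.5944 0.0438 0.0921] max [0.5966 0.0593 0.098 ] sat 120.0 rc 296 304 296 331
0.098 143 min [0.5946 0.044  0.098 ] max [0.6021 0.0623 0.102 ] sat 150.0 rc 292 307 288 331
n 12 x/z slope deg -0.07 x@mid 0.5854 z 0.043 0.069 std 0.00023
 cloud 72 [ 0.68 -1.29] [0.5849 0.0477 0.0598]
n 12 x/z slope deg -0.26 x@mid 0.5856 z 0.046 0.071 std 0.0004
 cloud 71 [1.03 0.34] [0.5849 0.0476 0.0604]
[-0.05119075  0.44536501  1.05087515] [0.6065942  0.50931082 0.31784353] [0.59086699 0.05175411 0.1133903 ] 19.6667
```

View pics/c8.png

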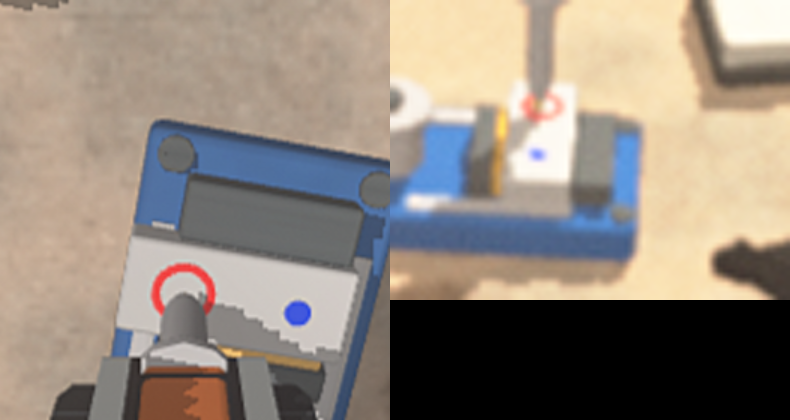

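Request:
{"name": "move_arm", "arguments": {
  "increments": [
    [[-0.002, 0, 0, 0], [0, 0, 0, 0], [0, 0, 0, 0], [0, 0, 0, 0], [0, 0, 0, 0], [0, 0, 0, 0]]
  ]
}}

```text
t: 20.22
tool_pos: [0.5908, 0.0518, 0.1138]
tool_rot: [1.21, 1.209, -1.209]
contact_force: [0.2, -0.1, 0.7]
opening: 0.0151
```

Run:
```python
from lean import *
f=[];z=[]
for i in range(16):
    lean(.045,.075,.588,.0515) if i<1 else ctrl.get_image('top'); o=ctrl.get_obs();f.append(o['contact_force']);z.append(o['tool_pos'])
print(np.mean(f,0),np.std(f,0),np.mean(z,0),o['t'],abs(o['dq']).max())
d=img('top')
for n in ['rouge_block','tin_grey','bench_block','dapping_block']:
    for x in ctrl.trace('top',n)[:1]: print(n,x['score'],np.median(cloud(d,x['region'])[0],0).round(3))
```

```text
n 13 x/z slope deg -1.73 x@mid 0.5854 z 0.043 0.071 std 0.00023
 cloud 77 [-0.5  -1.65] [0.5849 0.0479 0.0598]
[ 0.46647339 -0.10335519  0.97567034] [0.43034522 0.52457927 0.44596704] [0.59078713 0.05175277 0.11382194] 21.0167 0.002136770751680386
dapping_block 0.95 [ 0.7   -0.088  0.038]
```

```bash
python3 -c "
from station import ctrl
print(ctrl.finish_job())"
```

```text
the job is handed in; nothing more can be done
None
```

I clamped the bar, stood the probe upright in the red ring and handed the job in at about 21 s. The probe was still gripped at 60 N with its tip pressed in.

**Vise:** I swung the lever by its knob to about 1.52 rad (vision estimate; 1.45–1.6 wanted) and let go. The bar is square against the fixed jaw. I didn't measure the clamping force itself.

**Probe:** The gripper could only point straight down. So I drew the probe most of the way out at its 25° lean and turned it upright in the grip, with its tip against the socket rim. I then carried it over the ring and pressed down.

**Last checks:**
- **Position:** the tip was within about 1 mm of the ring centre by the wrist camera. The scene camera put it about 2 mm off in x, within its calibration error.
- **Press:** geometry gives about 5 mm of push. The force, about 2.1 N after taking off the probe's weight, gives about 5.5 mm, but it is noisy to a few tenths of a newton.
- **Upright:** most lean readings were within 1°. The last one, on a short visible piece of stem, read 1.7°, so the checks disagree slightly.
- **Surroundings:** the final check found only the dapping block. The rouge block, tin and bench block weren't detected in it, so I didn't confirm them at the end. I planned the moves to clear all of these things.

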